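Tap a bowl-stand boss by hand crank, breaking the chip, to the depth stop

TASK

Pull the yellow lock pin out of the tapping stand and put it in the red tray. Then crank the tap clockwise half a turn, back a quarter, half a turn on, back a quarter, and so on, until you feel it come firmly against its depth stop, and let go of the crank, leaving the tap there. Never load the crank so hard that the tap would snap, and leave the two bowls and the striker alone.

Things in the scene. Friction and masses are not known exactly. Their poses are not given: they have to be found in the camera images.
- stand: Blue hand tapping stand, fixed to the bench: base plate 130 x 170 x 18 mm, two steel posts and a blue bridge 70 (x) x 150 (y) mm whose top is 125 mm up. Origin: centre of the underside, on the vertical spindle axis; z up. At the start the crank lies along the stand's y axis, 139 to 149 mm above the bench: the knob at y = -55 mm, the lock pin at y = +45 mm.
- knob_mid (a point): Middle of the upright wooden crank knob (18 mm across, 44 mm tall, standing on the crank from 151 to 195 mm above the bench at the start; nothing else of the stand is as high). It circles the spindle axis at a radius of 55 mm and spins freely on its own pin, so the hand need not turn with it. The crank sinks with the tap by 5 mm for each clockwise turn (at most 8 mm in all).
- spindle (a joint): Turning of the tap and its spindle, rad, 0 at the start, growing clockwise seen from above (the tap going in). Cutting resists with about 0.25 N m either way (4.5 N sideways at the knob); it stays where it is left. It comes against its depth stop somewhere from 5 to 7.6 rad, different each time and to be felt; there it stops dead.
- windup (a joint): Twist of the crank against its spindle, rad: the hub is a torsion spring of 1.5 N m per rad, positive when the crank is pushed clockwise. The knob's angle about the axis is spindle + windup. About 0.17 while cutting, -0.17 while backing. Held firmly against the depth stop it reads 0.25 to 0.45 (7 to 12 N sideways at the knob). Beyond 0.6 either way (16 N) the tap snaps.
- tap: The steel tap on the lower end of the spindle, under the crank on the spindle axis, between bridge and boss; mostly hidden by the depth stop's housing. It turns with the spindle and starts in the drilled hole of a brass boss, 34 mm across, on the stand's base. Origin on the spindle axis, at bench height at the start.
- pin: Loose lock pin, 60 g, upright through the far end of the crank into the bridge: it locks the crank while it is in. Steel shank 10 mm across and 36 mm long with 2 mm play in its hole, below a yellow round head 18 mm across and 24 mm tall. Origin: tip of the shank; z along the pin to the head. Its tip sits 12 mm below the bridge's top, so lift it 40 mm to clear the crank, and 90 mm to carry it over the knob.
- pin_head (a point): Middle of the yellow head, 48 mm from the pin's tip.
- tray: Red open tray, fixed, 120 (x) x 160 (y) mm outside, walls 4 mm thick and 22 mm tall, floor 4 mm thick. Origin: centre of the underside, z up.
- bowl_a: Loose bronze bowl, 120 mm across, 50 mm tall; leave alone. Origin: centre of its foot.
- bowl_b: Loose bronze bowl, 90 mm across, 42 mm tall; leave alone. Origin: centre of its foot.
- striker: Loose wooden striker lying down, 150 mm long, 26 mm thick; leave alone. Origin: middle of its underside.
- depth_stop: Depth stop of the tap: a closed dark steel drum, 62 mm across and 30 mm tall, round the spindle axis below the bridge, fixed. The dog inside cannot be seen and is set differently each time; the tap's lug runs against it at depth, which can only be felt. Origin: centre of its underside, 60 mm above the bench.
Mind the look-alikes: they are no part of the job. There is more than one size of the stand; the one meant has the size given above.

How it is judged:
On the way, in this order (a step that is already met when the one before it is completed fails the run):
1. the lock pin is in the tray, let go (height (world z) of pin_head below 0.06 m and x of pin_head in the frame of tray between -0.06 and 0.06 m and y of pin_head in the frame of tray between -0.08 and 0.08 m and contact force between the fingers and pin below 0.1 N), for 0.1 s.
2. first half turn forward (spindle past 2.6 rad) (value of joint spindle above 2.6 rad), for 0.05 s.
3. first quarter back (spindle under 2.1 rad) (value of joint spindle below 2.1 rad), for 0.05 s.
4. second half turn forward (spindle past 4.1 rad) (value of joint spindle above 4.1 rad), for 0.05 s.
5. second quarter back (spindle under 3.75 rad) (value of joint spindle below 3.75 rad), for 0.05 s.
6. the tap pressed firmly against its depth stop (over 3.5 N between them) (contact force between tap and depth_stop above 3.5 N), for 0.15 s.
At the end, for the whole second after the job is handed in: The tap still bears on its depth stop (over 0.3 N between them, spindle past 4.8 rad) and is at rest; the pin is at rest in the tray, its head within the tray's outline and lower than 60 mm (contact force between tap and depth_stop above 0.3 N and value of joint spindle above 4.8 rad and velocity of joint spindle between -0.1 and 0.1 rad/s and height (world z) of pin_head below 0.06 m and x of pin_head in the frame of tray between -0.06 and 0.06 m and y of pin_head in the frame of tray between -0.08 and 0.08 m and linear speed of pin below 0.02 m/s); the robot touches nothing.
It fails at once if the crank loaded so hard that the tap snaps (windup beyond 0.6 rad either way) (value of joint windup above 0.6 rad or value of joint windup below -0.6 rad).
It fails at once if a bystander moved more than 20 mm (distance of any of bowl_a, bowl_b, striker from where it was at the start of the episode above 0.02 m).
It also fails if it takes over 70 s, if anything falls off the work surface, if the arm or the gripper's body presses on something with over 40 N, if the wrist force passes 120 N, or if a joint passes its speed limit or range.

ROBOT

A 6-joint arm with a two-finger parallel gripper is mounted at the origin on the work surface. World frame = base frame: x ahead of the robot, y to its left, z up, the work surface at z = 0. Lengths are in m, angles in rad, forces in N, time in s.
With the tool pointing down it reaches from about 0.35 to 0.975 m from the base axis. Payload 4.9 kg.
Tool frame: the origin (TCP) lies at the very end of the fingers, on their centre line; the grasp point (between the pads) lies 19 mm behind it; z points along the fingers, x is the direction in which the jaws open and shut, and the axes are right-handed (so a half turn about z gives the same grasp; the last joint's range is limited). The gripper opens to 85 mm and grips with 20 to 120 N. Pads are 22 mm wide; open, the fingers measure 114 mm over their backs; the gripper's body (76 mm by 85 mm) begins 54 mm behind the grasp point. The pads swing forward as they close: fully open they stand 13 mm farther back than shut.
Start: joints at [-1.22, 0.053, 1.613, -0, 1.476, -0.119], TCP at [0.283, -0.557, 0.231] pointing down, gripper open.
Joint ranges: [-3.01, 3.01], [-1.01, 2.22], [0.06, 2.58], [-1.02, 4.17], [0.09, 2.62], [-3.14, 3.14]. Speed limits (rad/s): [2.57, 2.57, 3.14, 3.14, 3.14, 3.14].

INTERFACE

Orientations are given as a unit quaternion [w, x, y, z].
In Python, from plant import manip, imaging gives the robot as it stands.
- The arm moves only by the shell command python3 -m pendant 'ROWS'. ROWS is JSON, a list that holds one entry, the list of rows, each a list of 7 numbers: the turn, a rotation vector about the world's x, y, z in units of pi rad (1.0 is pi rad), then the shift along the world's x, y, z in units of 250 mm (1.0 is 250 mm), then the opening, from 0 (shut) to 1 (fully open). In form: [[[ax, ay, az, tx, ty, tz, claw], ...]]. A call has 1 to 20 rows; each row shifts and turns the commanded pose from where the row before left it; what a row does not reach is not made up. A row lasts 1/8 s, in which the tool goes at most 62.5 mm and 10.7 degrees, less where a joint would pass 70% of its speed; a pose out of reach is approached as far as the arm can. A call with a number of a shift or a turn outside -1 to 1 is refused whole. A call with a gripper value outside its range is refused whole. The fingers move at their own pace and stop on an object; the grip force is fixed at half the most. Time passes only in rows, so rows that do not move let the fingers close. It gives the time, the measured TCP pose, the force and the opening at its end, in the units of the state.
- manip.state(): the state, without advancing time (a new reading comes with each control period).
- imaging.grab_frame(name): name is "scene" or "top" or "wrist"; returns a dict with "frame" (384x512x3 uint8, blue, green, red), "mtx" (3x3 intrinsics, pixels), "k1" (the pictures are not rectified: a ray, as slopes to the right and down, at radius r is drawn at 1 + k1 r^2 times it, then the intrinsics apply), "world_to_cam" (4x4, takes a point from world to camera coordinates). Camera axes: x right, y down, z forward; pixel columns grow to the right and rows downward; lengths in m; the calibration is good to about 2 mm. A picture is of the moment at which its call begins. There is no depth.
- manip.job_done(): hands the job in, once; it reports no verdict.
The state is a dict: "time": time; "joint_pos": joint angles; "joint_vel": joint speeds; "joint_efforts": joint torques, N m; "tool_pos": TCP position; "tool_rot": TCP orientation; "contact_force": force on the tool from outside, world axes, zero at the start; "ft_torque": the same for the moment, N m; "gripper_width": opening from 0.0 (shut) to 1.0 (fully open).
Only numpy, scipy, OpenCV 4.12 (cv2) and the standard library are available. Lean on these libraries where they do the work, as an engineer would, in place of code of your own. Each camera call takes 0.05 s, during which the arm holds its last target. There are 200 camera calls.

## Working session

There is one attempt and no reset: what is moved stays moved. The work goes in short steps, Python scripts to look and compute and a shell command to move; the robot and the scene stay as the last step left them, time stands still between calls to the robot, and variables do not carry over. Pictures are saved under pics/ and viewed, about 8 in all and at most 12, crops included, and the job is handed in when it is done.

```bash
mkdir -p pics; ls
cat > h.py <<'E'
import numpy as np, cv2
from plant import manip, imaging
def grab(n,save=None):
    d=imaging.grab_frame(n)
    if save: cv2.imwrite('pics/'+save,d['frame'])
    return d
def ray(d,u,v):
    K=np.array(d['mtx']);T=np.array(d['world_to_cam']);k=d['k1']
    x=(u-K[0,2])/K[0,0];y=(v-K[1,2])/K[1,1];rd=np.hypot(x,y);r=rd
    for _ in range(30): r=rd/(1+k*r*r)
    s=r/rd if rd>0 else 1
    R=T[:3,:3];return -R.T@T[:3,3], R.T@np.array([x*s,y*s,1])
def onz(d,u,v,z):
    c,r=ray(d,u,v);return c+r*(z-c[2])/r[2]
def proj(d,p):
    K=np.array(d['mtx']);T=np.array(d['world_to_cam']);q=T[:3,:3]@p+T[:3,3];x,y=q[:2]/q[2];f=1+d['k1']*(x*x+y*y)
    return K[0,0]*x*f+K[0,2],K[1,1]*y*f+K[1,2]
def blobs(d,lo,hi,amin=30):
    m=cv2.inRange(cv2.cvtColor(d['frame'],cv2.COLOR_BGR2HSV),np.array(lo),np.array(hi))
    n,l,s,c=cv2.connectedComponentsWithStats(m)
    return [(s[i].tolist(),c[i].round(1).tolist()) for i in range(1,n) if s[i][4]>=amin]
E
python3 - <<'E'
from h import *
import pickle
a=grab('scene');b=grab('top')
pickle.dump((a,b),open('f0.pkl','wb'))
cv2.imwrite('pics/a.png',a['frame']);cv2.imwrite('pics/b.png',b['frame'])
print(manip.state())
for d in(a,b):
    print(ray(d,256,192),d['mtx'],d['k1'])
    print('yel',blobs(d,(20,120,100),(35,255,255)))
    print('red',blobs(d,(0,150,80),(6,255,255),200))
E
```

```text
pics
{'time': 0.1, 'joint_pos': array([-1.22000835e+00,  5.33314969e-02,  1.61418232e+00,  1.11053511e-05,
        1.47601881e+00, -1.19027461e-01]), 'joint_vel': array([-0.00024605, -0.00241582, -0.00303404,  0.00020874,  0.00268031,
       -0.00237844]), 'joint_efforts': array([-8.72665942e-05, -3.94904137e+01, -3.71363533e+01, -1.88526819e-04,
        3.91349924e-03, -7.33181537e-06]), 'tool_pos': array([ 0.28273833, -0.55674039,  0.23014545]), 'tool_rot': array([-6.06315306e-04,  8.52267392e-01, -5.23105488e-01, -7.57156306e-04]), 'contact_force': array([ 0.02761603, -0.84324311,  0.53916538]), 'ft_torque': array([0.0281939 , 0.00084317, 0.01734772]), 'gripper_width': 0.998143389619839}
(array([1.12055764, 0.07958024, 1.01921661]), array([-0.61367147, -0.02532913, -0.7891933 ])) [[390.64565601   0.         254.88191674]
 [  0.         390.64565601 194.82021587]
 [  0.           0.           1.        ]] -5.196762161983504e-05
yel [([324, 191, 7, 9, 46], [326.4, 194.8])]
red [([441, 0, 58, 25, 1168], [472.1, 11.6]), ([0, 114, 19, 35, 305], [6.3, 132.2]), ([155, 215, 66, 48, 2223], [188.1, 238.6])]
(array([0.24196396, 0.04895121, 1.37070738]), array([ 0.16469022,  0.01900439, -0.98628032])) [[429.53622497   0.         254.90704803]
 [  0.         429.53622497 185.536817  ]
 [  0.           0.           1.        ]] -0.14494088666460925
yel [([106, 21, 38, 8, 67], [124.5, 22.7]), ([154, 33, 11, 24, 45], [160.6, 44.0])]
red [([0, 0, 512, 24, 5694], [218.6, 5.9]), ([485, 39, 27, 21, 334], [500.1, 50.4]), ([0, 91, 36, 15, 220], [15.7, 98.0]), ([298, 153, 76, 47, 2175], [329.2, 177.0]), ([0, 209, 29, 18, 381], [12.8, 218.1]), ([0, 328, 33, 56, 1416], [13.4, 358.6])]
```

View pics/a.png

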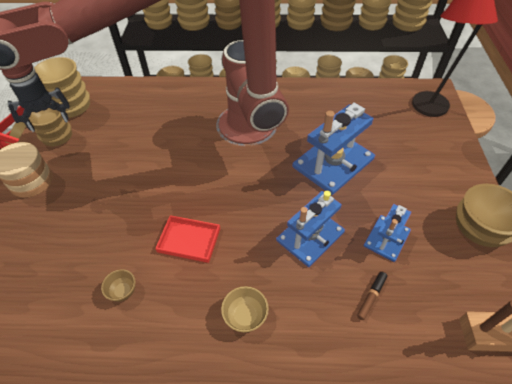

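View pics/b.png

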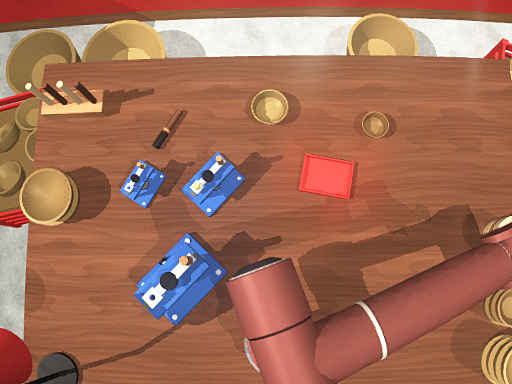

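The scene view shows three stands. The middle one, at scene (312,230) and top (212,183), has the yellow pin at scene (326,195) and its knob at scene (304,213) and top (219,160). The tray is at top (328,177). Next I'll triangulate these, using zoomed crops.

Run:
```python
from h import *
import pickle
a,b=pickle.load(open('f0.pkl','rb'))
A=cv2.resize(a['frame'][180:270,270:360],None,fx=6,fy=6,interpolation=cv2.INTER_CUBIC)
B=cv2.resize(b['frame'][145:225,172:252],None,fx=6,fy=6,interpolation=cv2.INTER_CUBIC)
B=cv2.copyMakeBorder(B,0,540-480,0,0,cv2.BORDER_CONSTANT)
# crop to keep width<=800: scale
im=np.hstack([A[:, :],B]); im=cv2.resize(im,None,fx=.78,fy=.78); cv2.imwrite('pics/c.png',im); print(im.shape)
print('blue top',blobs(b,(100,120,60),(125,255,255),100)); print('yel',blobs(b,(20,90,120),(35,255,255),5)[:12])
print(blobs(a,(20,100,120),(35,255,255),8))
m=cv2.inRange(cv2.cvtColor(b['frame'],cv2.COLOR_BGR2HSV),np.array((0,150,80)),np.array((6,255,255)))
m[:140]=0;m[215:]=0;m[:,:280]=0;m[:,390:]=0
r=cv2.minAreaRect(cv2.findNonZero(m));
c=[onz(b,*p,.022)[:2].round(4).tolist() for p in cv2.boxPoints(r)];print('tray',c,np.mean(c,0))
```

```text
(421, 796, 3)
blue top [([181, 152, 64, 65, 1547], [214.3, 186.0]), ([120, 161, 46, 47, 894], [144.4, 184.7]), ([134, 233, 93, 92, 3380], [182.3, 280.6])]
yel [([348, 14, 29, 41, 139], [355.0, 32.9]), ([378, 14, 8, 2, 10], [381.8, 14.3]), ([106, 21, 38, 8, 75], [125.3, 22.7]), ([145, 25, 11, 7, 28], [149.5, 28.0]), ([154, 33, 11, 25, 82], [160.7, 45.0]), ([413, 36, 3, 5, 6], [414.0, 38.3]), ([368, 39, 28, 16, 334], [380.0, 47.4]), ([415, 42, 2, 5, 6], [415.3, 43.7]), ([128, 48, 22, 11, 192], [137.0, 53.7]), ([415, 52, 3, 4, 6], [416.3, 53.7]), ([510, 71, 2, 8, 9], [510.9, 74.2]), ([266, 90, 7, 1, 7], [269.0, 90.0])]
[([421, 13, 6, 4, 8], [423.9, 14.4]), ([35, 58, 41, 26, 566], [53.8, 70.2]), ([390, 64, 5, 4, 9], [392.6, 65.4]), ([289, 68, 14, 7, 45], [294.4, 70.6]), ([75, 72, 5, 9, 14], [77.5, 75.9]), ([80, 82, 5, 10, 18], [81.8, 87.1]), ([74, 92, 15, 18, 39], [82.8, 101.2]), ([71, 96, 5, 4, 9], [73.2, 97.7]), ([11, 133, 8, 4, 9], [14.1, 134.9]), ([337, 149, 6, 9, 31], [339.6, 153.1]), ([324, 191, 7, 9, 52], [326.5, 194.8]), ([228, 298, 24, 31, 455], [239.6, 313.6]), ([239, 330, 11, 1, 11], [244.0, 330.0])]
tray [[0.5395, 0.0266], [0.6928, -0.0936], [0.4875, -0.338], [0.3419, -0.2149]] [ 0.515425 -0.154975]
```

View pics/c.png

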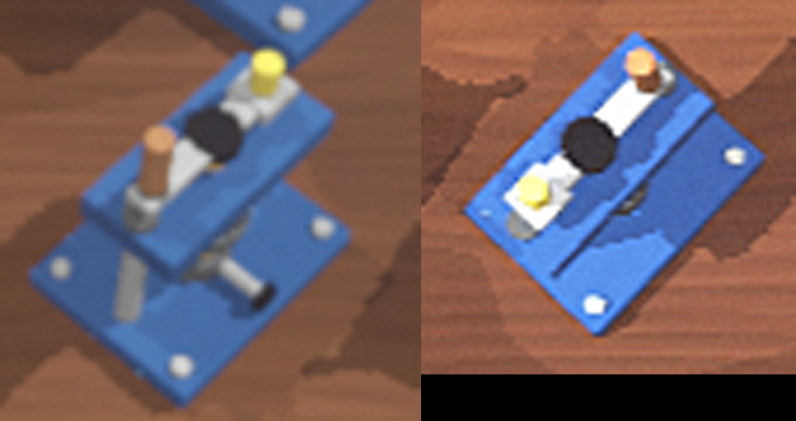

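The crop shows the pin head's mid at scene (327.0,195.4) and top (196.1,185.6). The knob's top is at scene (304,209.3) and top (219,157.8). The stray red in the tray mask needs fixing.

Run:
```python
from h import *
import pickle
a,b=pickle.load(open('f0.pkl','rb'))
def tri(pa,pb):
    c1,r1=ray(a,*pa);c2,r2=ray(b,*pb)
    s=np.linalg.lstsq(np.c_[r1,-r2],c2-c1,rcond=None)[0];p,q=c1+s[0]*r1,c2+s[1]*r2
    return ((p+q)/2).round(4),np.linalg.norm(p-q).round(4)
print('pin mid (z .161)',tri((327,195.4),(196.1,185.6)),onz(a,327,195.4,.161),onz(b,196.1,185.6,.161))
print('knob top .195',tri((304,209.3),(219,157.8)),onz(a,304,209.3,.195),onz(b,219,157.8,.195))
m=cv2.inRange(cv2.cvtColor(b['frame'],cv2.COLOR_BGR2HSV),np.array((0,150,80)),np.array((8,255,255)))
n,l,s,c=cv2.connectedComponentsWithStats(m);m=(l==l[177,329]).astype(np.uint8)
c=np.array([onz(b,*p,.022)[:2] for p in cv2.boxPoints(cv2.minAreaRect(cv2.findNonZero(m)))]);print('tray',c,c.mean(0),np.linalg.norm(np.diff(c,axis=0),axis=1))
# base bolts top view z~.02
for p in [(734,156),(594,304)]: print('bolt',onz(b,172+(p[0]-421)/4.68,145+p[1]/4.68,.02))
for p in [(61,268),(181,366),(323,227)]: print('bolt',onz(a,270+p[0]/4.68,180+p[1]/4.68,.02))
```

```text
pin mid (z .161) (array([0.4638, 0.2458, 0.1644]), np.float64(0.0033)) [0.46103413 0.24812917 0.161     ] [0.46432116 0.24469555 0.161     ]
knob top .195 (array([0.5364, 0.1766, 0.1988]), np.float64(0.003)) [0.53362844 0.17858257 0.195     ] [0.53728381 0.17554419 0.195     ]
tray [[ 0.34831101  0.04401894]
 [ 0.67966869 -0.00582116]
 [ 0.62141696 -0.39224783]
 [ 0.29206933 -0.32561625]] [ 0.4853665  -0.16991658] [0.33508498 0.39079257 0.33602028]
bolt [0.51253    0.12965606 0.02      ]
bolt [0.41108869 0.22489924 0.02      ]
bolt [0.51231826 0.13270943 0.02      ]
bolt [0.58037877 0.20504322 0.02      ]
bolt [0.47774542 0.30166441 0.02      ]
```

```bash
python3 - <<'E'
from h import *
import pickle
a,b=pickle.load(open('f0.pkl','rb'))
for d,s,z in((b,(329,177),'top'),(a,(188,239),'scene')):
    m=cv2.inRange(cv2.cvtColor(d['frame'],cv2.COLOR_BGR2HSV),np.array((0,170,100)),np.array((6,255,255)))
    n,l,st,c=cv2.connectedComponentsWithStats(m);m=(l==l[s[1],s[0]]).astype(np.uint8)
    c=np.array([onz(d,*p,.022)[:2] for p in cv2.boxPoints(cv2.minAreaRect(cv2.findNonZero(m)))]);print('tray',z,c.round(3).tolist(),c.mean(0),np.linalg.norm(np.diff(c,axis=0),axis=1))
E
python3 -m pendant '[[[0,0,0.038,0.045,0.2008,0.0075,1],[0,0,0.038,0.045,0.2008,0.0075,1],[0,0,0.038,0.045,0.2008,0.0075,1],[0,0,0.038,0.045,0.2008,0.0075,1],[0,0,0.038,0.045,0.2008,0.0075,1],[0,0,0.038,0.045,0.2008,0.0075,1],[0,0,0.038,0.045,0.2008,0.0075,1],[0,0,0.038,0.045,0.2008,0.0075,1],[0,0,0.038,0.045,0.2008,0.0075,1],[0,0,0.038,0.045,0.2008,0.0075,1],[0,0,0.038,0.045,0.2008,0.0075,1],[0,0,0.038,0.045,0.2008,0.0075,1],[0,0,0.038,0.045,0.2008,0.0075,1],[0,0,0.038,0.045,0.2008,0.0075,1],[0,0,0.038,0.045,0.2008,0.0075,0.6],[0,0,0.038,0.045,0.2008,0.0075,0.6],[0,0,0,0,0,0,0.6],[0,0,0,0,0,0,0.6]]]'
python3 - <<'E'
from h import *
import pickle
d=grab('wrist','w1.png');pickle.dump(d,open('w1.pkl','wb'))
print(manip.state()['joint_pos'],proj(d,np.array([.463,.2463,.161])),proj(d,np.array([.5357,.1769,.195])))
E
```

```text
tray top [[-0.165, 0.922], [1.24, 1.076], [1.196, -0.901], [-0.164, -0.739]] [0.5268366  0.08969134] [1.41286357 1.97752357 1.36916071]
tray scene [[0.57, -0.24], [0.432, -0.24], [0.473, -0.058], [0.605, -0.07]] [ 0.52020207 -0.15206119] [0.13769993 0.18647129 0.13237572]
time: 2.35
tool_pos: [0.4626, 0.2457, 0.2607]
tool_rot: [0.0, 0.919, 0.394, -0.001]
contact_force: [-0.7, -0.6, -0.9]
gripper_width: 0.599
[ 3.45347698e-01 -2.07828214e-01  1.81015181e+00 -3.40301045e-04
  1.54022410e+00 -4.62660462e-01] (np.float64(256.9002367504939), np.float64(186.63780262721122)) (np.float64(256.8080716818871), np.float64(325.7505802547717))
```

View pics/w1.png

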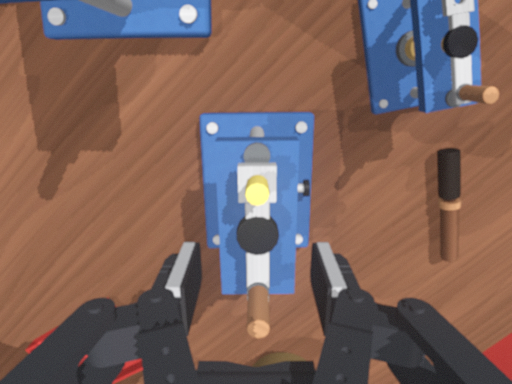

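The wrist view shows the pin head's top centre at (257.5,190) and the knob top at (259.5,328), close to where I predicted them. I'll convert these to world coordinates and get the tray by another route.

Run:
```python
from h import *
import pickle
d=pickle.load(open('w1.pkl','rb'));a,b=pickle.load(open('f0.pkl','rb'))
m=cv2.inRange(cv2.cvtColor(d['frame'],cv2.COLOR_BGR2HSV),np.array((20,120,100)),np.array((35,255,255)))
n,l,s,c=cv2.connectedComponentsWithStats(m);i=l[192,257];print(s[i],c[i],'mid',onz(d,*c[i],.164),'top',onz(d,257.5,191,.173))
print('knob',onz(d,259.5,328,.195)); print('hub', onz(d,257.5,235,.155),'bolts')
print((onz(d,212,128,.02)+onz(d,299.5,239,.02))/2,(onz(d,302,127,.02)+onz(d,217.5,239.5,.02))/2)
m=cv2.inRange(cv2.cvtColor(b['frame'],cv2.COLOR_BGR2HSV),np.array((0,170,100)),np.array((6,255,255)))
m[:140]=0;m[215:]=0;m[:,:285]=0;m[:,370:]=0
m=cv2.morphologyEx(m,cv2.MORPH_OPEN,np.ones((5,5)))
c=np.array([onz(b,*p,.022)[:2] for p in cv2.boxPoints(cv2.minAreaRect(cv2.findNonZero(m)))]);print('tray',c.round(3).tolist(),c.mean(0),np.linalg.norm(np.diff(c,axis=0),axis=1))
```

```text
[     0      0    512    384 196491] [255.49158486 191.51321943] mid [0.46431926 0.24358162 0.164     ] top [0.4627341  0.24711438 0.173     ]
knob [0.53869075 0.17689659 0.195     ]
hub [0.49484377 0.21667082 0.155     ] bolts
[0.49875383 0.21473222 0.02      ] [0.49798021 0.21420553 0.02      ]
tray [[0.471, -0.066], [0.577, -0.084], [0.552, -0.241], [0.446, -0.221]] [ 0.5115655 -0.1529018] [0.10776957 0.15943166 0.10780248]
```

```bash
python3 -m pendant '[[[0,0,0,0.002,0.003,-0.09,0.6],[0,0,0,0,0,-0.09,0.6],[0,0,0,0,0,-0.09,0.6],[0,0,0,0,0,-0.08,0.6],[0,0,0,0,0,-0.05,0.6],[0,0,0,0,0,-0.03,0.6],[0,0,0,0,0,0,0.6],[0,0,0,0,0,0,0],[0,0,0,0,0,0,0],[0,0,0,0,0,0,0],[0,0,0,0,0,0,0],[0,0,0,0,0,0,0],[0,0,0,0,0,0,0]]]'
```

```text
time: 4.03
tool_pos: [0.4639, 0.2469, 0.1548]
tool_rot: [-0.0, 0.919, 0.394, 0.001]
contact_force: [-0.8, 0.4, 5.2]
gripper_width: 0.18
```

```bash
python3 -m pendant '[[[0,0,0,0,0,0.03,0],[0,0,0,0,0,0.05,0],[0,0,0,0,0,0.06,0],[0,0,0,0,0,0.06,0],[0,0,0,0,0,0.08,0],[0,0,0,0,0,0.08,0],[0,0,0,0,0,0.06,0],[0,0,0,0,0,0,0]]]'
python3 - <<'E'
from h import *
d=grab('wrist','w2.png')
E
```

```text
time: 5.03
tool_pos: [0.4643, 0.247, 0.2609]
tool_rot: [0.0, 0.919, 0.394, 0.002]
contact_force: [0.5, 0.3, -1.0]
gripper_width: 0.184
```

View pics/w2.png

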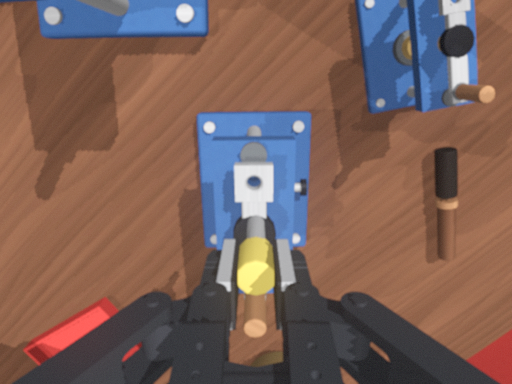

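The pin is held in the jaws and the crank hole at (255,183) is empty. Next it goes to the tray.

```bash
python3 -m pendant '[[[0,0,0,0.0196,-0.16,0,0],[0,0,0,0.0196,-0.16,0,0],[0,0,0,0.0196,-0.16,0,0],[0,0,0,0.0196,-0.16,0,0],[0,0,0,0.0196,-0.16,0,0],[0,0,0,0.0196,-0.16,0,0],[0,0,0,0.0196,-0.16,0,0],[0,0,0,0.0196,-0.16,0,0],[0,0,0,0.0196,-0.16,0,0],[0,0,0,0.0196,-0.16,0,0],[0,0,0,0,0,-0.14,0],[0,0,0,0,0,-0.14,0],[0,0,0,0,0,-0.14,0],[0,0,0,0,0,-0.14,0],[0,0,0,0,0,-0.14,0],[0,0,0,0,0,-0.08,0],[0,0,0,0,0,-0.04,0],[0,0,0,0,0,0,0],[0,0,0,0,0,0,0]]]'; python3 -m pendant '[[[0,0,0,0,0,0,0.5],[0,0,0,0,0,0,0.5],[0,0,0,0,0,0,0.5],[0,0,0,0,0,0.05,0.5],[0,0,0,0,0,0.1,0.5],[0,0,0,0,0,0.16,0.5],[0,0,0,0,0,0.2,0.5],[0,0,0,0,0,0.2,0.5],[0,0,0,0,0,0.2,0.5],[0,0,0,0,0,0,0.5]]]'
python3 - <<'E'
from h import *
d=grab('wrist','w3.png')
print(blobs(d,(20,150,120),(35,255,255)))
E
```

```text
time: 7.45
tool_pos: [0.5131, -0.1536, 0.0548]
tool_rot: [0.001, 0.919, 0.394, 0.001]
contact_force: [0.2, -0.2, -0.2]
gripper_width: 0.184
time: 8.7
tool_pos: [0.5147, -0.1543, 0.2886]
tool_rot: [0.004, 0.919, 0.394, 0.004]
contact_force: [0.6, -0.2, -0.1]
gripper_width: 0.502
[]
```

View pics/w3.png

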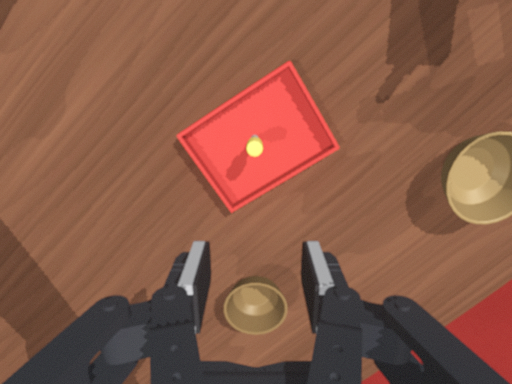

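The pin stands let go in the middle of the tray, with its head at (255,148). The bowls are untouched. Next is the knob.

```bash
python3 -m pendant '[[[0,0,0,0.0109,0.166,-0.0146,0.5],[0,0,0,0.0109,0.166,-0.0146,0.5],[0,0,0,0.0109,0.166,-0.0146,0.5],[0,0,0,0.0109,0.166,-0.0146,0.5],[0,0,0,0.0109,0.166,-0.0146,0.5],[0,0,0,0.0109,0.166,-0.0146,0.5],[0,0,0,0.0109,0.166,-0.0146,0.5],[0,0,0,0.0109,0.166,-0.0146,0.5],[0,0,0,0,0,0,0.5],[0,0,0,0,0,0,0.5]]]'
python3 - <<'E'
from h import *
d=grab('wrist');c=blobs(d,(5,80,110),(18,200,255),40)
for z in(.173,.195):print(z,proj(d,np.array([.5364,.1778,z])))
cv2.imwrite('pics/w4.png',d['frame'][150:384,130:390])
E
```

```text
time: 10.0
tool_pos: [0.5336, 0.1782, 0.2509]
tool_rot: [-0.0, 0.919, 0.394, -0.001]
contact_force: [0.5, -0.1, -0.5]
gripper_width: 0.502
0.173 (np.float64(258.2552790306192), np.float64(200.0478466889612))
0.195 (np.float64(258.43482404444717), np.float64(212.45165528042202))
```

View pics/w4.png

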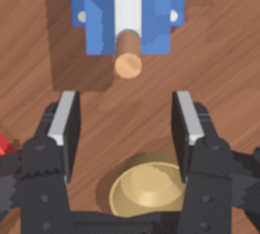

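```bash
python3 -m pendant '[[[0,0,0,0.0136,-0.004,-0.06,0.5],[0,0,0,0,0,-0.08,0.5],[0,0,0,0,0,-0.08,0.5],[0,0,0,0,0,-0.08,0.5],[0,0,0,0,0,-0.05,0.5],[0,0,0,0,0,-0.02,0.5],[0,0,0,0,0,0,0.5],[0,0,0,0,0,0,0.5],[0,0,0,0,0,0,0],[0,0,0,0,0,0,0],[0,0,0,0,0,0,0],[0,0,0,0,0,0,0],[0,0,0,0,0,0,0]]]'
python3 - <<'E'
from h import *
print(manip.state()['tool_pos'],manip.state()['contact_force'])
# rows: knob dir angle, clockwise
phi=np.arctan2(-.690,.724)
t=np.arange(0,8.01,np.pi/18)
P=np.c_[.055*np.cos(phi-t),.055*np.sin(phi-t),-.005*t/2/np.pi]/.25
D=np.diff(P,axis=0)
for i,r in enumerate(D): print(i,f'[0,0,0,{r[0]:.4f},{r[1]:.4f},{r[2]:.4f},0],',end='\n' if i%3==2 else ' ')
E
```

```text
time: 11.68
tool_pos: [0.5381, 0.1778, 0.1604]
tool_rot: [0.0, 0.919, 0.394, 0.001]
contact_force: [-1.1, 0.1, 5.3]
gripper_width: 0.195
[0.53809538 0.17775096 0.16041959] [-1.12056498  0.10084403  5.32015823]
0 [0,0,0,-0.0288,-0.0253,-0.0006,0], 1 [0,0,0,-0.0327,-0.0200,-0.0006,0], 2 [0,0,0,-0.0357,-0.0140,-0.0006,0],
3 [0,0,0,-0.0376,-0.0076,-0.0006,0], 4 [0,0,0,-0.0383,-0.0009,-0.0006,0], 5 [0,0,0,-0.0379,0.0057,-0.0006,0],
6 [0,0,0,-0.0363,0.0122,-0.0006,0], 7 [0,0,0,-0.0337,0.0184,-0.0006,0], 8 [0,0,0,-0.0300,0.0239,-0.0006,0],
9 [0,0,0,-0.0253,0.0288,-0.0006,0], 10 [0,0,0,-0.0200,0.0327,-0.0006,0], 11 [0,0,0,-0.0140,0.0357,-0.0006,0],
12 [0,0,0,-0.0076,0.0376,-0.0006,0], 13 [0,0,0,-0.0009,0.0383,-0.0006,0], 14 [0,0,0,0.0057,0.0379,-0.0006,0],
15 [0,0,0,0.0122,0.0363,-0.0006,0], 16 [0,0,0,0.0184,0.0337,-0.0006,0], 17 [0,0,0,0.0239,0.0300,-0.0006,0],
18 [0,0,0,0.0288,0.0253,-0.0006,0], 19 [0,0,0,0.0327,0.0200,-0.0006,0], 20 [0,0,0,0.0357,0.0140,-0.0006,0],
21 [0,0,0,0.0376,0.0076,-0.0006,0], 22 [0,0,0,0.0383,0.0009,-0.0006,0], 23 [0,0,0,0.0379,-0.0057,-0.0006,0],
24 [0,0,0,0.0363,-0.0122,-0.0006,0], 25 [0,0,0,0.0337,-0.0184,-0.0006,0], 26 [0,0,0,0.0300,-0.0239,-0.0006,0],
27 [0,0,0,0.0253,-0.0288,-0.0006,0], 28 [0,0,0,0.0200,-0.0327,-0.0006,0], 29 [0,0,0,0.0140,-0.0357,-0.0006,0],
30 [0,0,0,0.0076,-0.0376,-0.0006,0], 31 [0,0,0,0.0009,-0.0383,-0.0006,0], 32 [0,0,0,-0.0057,-0.0379,-0.0006,0],
33 [0,0,0,-0.0122,-0.0363,-0.0006,0], 34 [0,0,0,-0.0184,-0.0337,-0.0006,0], 35 [0,0,0,-0.0239,-0.0300,-0.0006,0],
36 [0,0,0,-0.0288,-0.0253,-0.0006,0], 37 [0,0,0,-0.0327,-0.0200,-0.0006,0], 38 [0,0,0,-0.0357,-0.0140,-0.0006,0],
39 [0,0,0,-0.0376,-0.0076,-0.0006,0], 40 [0,0,0,-0.0383,-0.0009,-0.0006,0], 41 [0,0,0,-0.0379,0.0057,-0.0006,0],
42 [0,0,0,-0.0363,0.0122,-0.0006,0], 43 [0,0,0,-0.0337,0.0184,-0.0006,0], 44 [0,0,0,-0.0300,0.0239,-0.0006,0],
```

```bash
python3 -m pendant '[[[0,0,0,-0.0288,-0.0253,0.003,0],[0,0,0,-0.0327,-0.02,0.003,0],[0,0,0,-0.0357,-0.014,-0.0006,0],[0,0,0,-0.0376,-0.0076,-0.0006,0],[0,0,0,-0.0383,-0.0009,-0.0006,0],[0,0,0,-0.0379,0.0057,-0.0006,0]]]'
cat > est.py <<'E'
from h import *
s=manip.state();p=s['tool_pos'];f=s['contact_force'];S=np.array([.538-.0398,.1778+.03795])
r=p[:2]-S;R=np.hypot(*r);e=r/R;tc=np.array([e[1],-e[0]])
th=(np.arctan2(-.690,.724)-np.arctan2(r[1],r[0]))%(2*np.pi)
print(f"theta {th:.3f} R {R*1000:.1f} F_out {f[:2]@e:.2f} F_resist {-f[:2]@tc:.2f} fz {f[2]:.1f} z {p[2]:.4f} w {s['gripper_width']:.3f}")
E
python3 est.py
```

```text
time: 12.42
tool_pos: [0.4847, 0.1609, 0.1599]
tool_rot: [0.001, 0.919, 0.393, 0.0]
contact_force: [4.3, -1.4, -0.5]
gripper_width: 0.192
theta 1.050 R 56.4 F_out 0.37 F_resist 4.55 fz -0.5 z 0.1599 w 0.192
```

Good: about 4.5 N of resistance and almost no radial force. I'll carry on to half a turn, then go a quarter back.

```bash
python3 -m pendant '[[[0,0,0,-0.0363,0.0122,-0.0006,0],[0,0,0,-0.0337,0.0184,-0.0006,0],[0,0,0,-0.03,0.0239,-0.0006,0],[0,0,0,-0.0253,0.0288,-0.0006,0],[0,0,0,-0.02,0.0327,-0.0006,0],[0,0,0,-0.014,0.0357,-0.0006,0],[0,0,0,-0.0076,0.0376,-0.0006,0],[0,0,0,-0.0009,0.0383,-0.0006,0],[0,0,0,0.0057,0.0379,-0.0006,0],[0,0,0,0.0122,0.0363,-0.0006,0],[0,0,0,0.0184,0.0337,-0.0006,0],[0,0,0,0.0239,0.03,-0.0006,0],[0,0,0,0,0,0,0],[0,0,0,0,0,0,0]]]'; python3 est.py
python3 -m pendant '[[[0,0,0,-0.0239,-0.03,0.0006,0],[0,0,0,-0.0184,-0.0337,0.0006,0],[0,0,0,-0.0122,-0.0363,0.0006,0],[0,0,0,-0.0057,-0.0379,0.0006,0],[0,0,0,0.0009,-0.0383,0.0006,0],[0,0,0,0.0076,-0.0376,0.0006,0],[0,0,0,0.014,-0.0357,0.0006,0],[0,0,0,0.02,-0.0327,0.0006,0],[0,0,0,0.0253,-0.0288,0.0006,0],[0,0,0,0,0,0,0],[0,0,0,0,0,0,0]]]'; python3 est.py
```

```text
time: 14.18
tool_pos: [0.4579, 0.2535, 0.1581]
tool_rot: [0.0, 0.919, 0.394, -0.001]
contact_force: [-0.4, -5.9, -0.3]
gripper_width: 0.191
theta 3.134 R 55.2 F_out -3.77 F_resist 4.61 fz -0.3 z 0.1581 w 0.191
time: 15.55
tool_pos: [0.4584, 0.1756, 0.1593]
tool_rot: [-0.001, 0.919, 0.394, -0.002]
contact_force: [-5.6, -0.4, -3.8]
gripper_width: 0.192
theta 1.591 R 56.5 F_out 4.29 F_resist -3.70 fz -3.8 z 0.1593 w 0.192
```

Spindle went to about 2.97 and back to about 1.75. Second half turn on, then a quarter back.

```bash
python3 -m pendant '[[[0,0,0,-0.0253,0.0288,-0.0006,0],[0,0,0,-0.02,0.0327,-0.0006,0],[0,0,0,-0.014,0.0357,-0.0006,0],[0,0,0,-0.0076,0.0376,-0.0006,0],[0,0,0,-0.0009,0.0383,-0.0006,0],[0,0,0,0.0057,0.0379,-0.0006,0],[0,0,0,0.0122,0.0363,-0.0006,0],[0,0,0,0.0184,0.0337,-0.0006,0],[0,0,0,0.0239,0.03,-0.0006,0],[0,0,0,0.0288,0.0253,-0.0006,0],[0,0,0,0.0327,0.02,-0.0006,0],[0,0,0,0.0357,0.014,-0.0006,0],[0,0,0,0.0376,0.0076,-0.0006,0],[0,0,0,0.0383,0.0009,-0.0006,0],[0,0,0,0.0379,-0.0057,-0.0006,0],[0,0,0,0.0363,-0.0122,-0.0006,0],[0,0,0,0.0337,-0.0184,-0.0006,0],[0,0,0,0.03,-0.0239,-0.0006,0],[0,0,0,0,0,0,0],[0,0,0,0,0,0,0]]]'; python3 est.py
python3 -m pendant '[[[0,0,0,-0.03,0.0239,0.0006,0],[0,0,0,-0.0337,0.0184,0.0006,0],[0,0,0,-0.0363,0.0122,0.0006,0],[0,0,0,-0.0379,0.0057,0.0006,0],[0,0,0,-0.0383,-0.0009,0.0006,0],[0,0,0,-0.0376,-0.0076,0.0006,0],[0,0,0,-0.0357,-0.014,0.0006,0],[0,0,0,-0.0327,-0.02,0.0006,0],[0,0,0,-0.0288,-0.0253,0.0006,0],[0,0,0,0,0,0,0],[0,0,0,0,0,0,0]]]'; python3 est.py
```

```text
time: 18.05
tool_pos: [0.5342, 0.2557, 0.1569]
tool_rot: [-0.001, 0.919, 0.394, -0.002]
contact_force: [-8.0, -4.2, -1.2]
gripper_width: 0.193
theta 4.684 R 53.8 F_out -8.48 F_resist 3.18 fz -1.2 z 0.1569 w 0.193
time: 19.42
tool_pos: [0.459, 0.2543, 0.1582]
tool_rot: [-0.0, 0.919, 0.394, 0.002]
contact_force: [5.2, 0.8, -11.2]
gripper_width: 0.192
theta 3.158 R 55.0 F_out -3.19 F_resist -4.20 fz -11.2 z 0.1582 w 0.192
```

```bash
cat >> est.py <<'E'
import sys
sys.exit(1 if abs(f[:2]@tc)>5.8 else 0)
E
python3 -m pendant '[[[0,0,0,0.0288,0.0253,-0.002,0],[0,0,0,0.0327,0.02,-0.002,0],[0,0,0,0.0357,0.014,-0.002,0],[0,0,0,0.0376,0.0076,-0.0006,0],[0,0,0,0.0383,0.0009,-0.0006,0],[0,0,0,0.0379,-0.0057,-0.0006,0],[0,0,0,0.0363,-0.0122,-0.0006,0],[0,0,0,0.0337,-0.0184,-0.0006,0],[0,0,0,0.03,-0.0239,-0.0006,0],[0,0,0,0,0,0,0],[0,0,0,0,0,0,0]]]' && python3 est.py && python3 -m pendant '[[[0,0,0,0.0253,-0.0288,-0.0006,0],[0,0,0,0,0,0,0]]]' >/dev/null && python3 est.py && python3 -m pendant '[[[0,0,0,0.02,-0.0327,-0.0006,0],[0,0,0,0,0,0,0]]]'  >/dev/null && python3 est.py && python3 -m pendant '[[[0,0,0,0.014,-0.0357,-0.0006,0],[0,0,0,0,0,0,0]]]'  >/dev/null && python3 est.py
```

```text
time: 20.8
tool_pos: [0.5343, 0.2557, 0.1568]
tool_rot: [-0.001, 0.919, 0.394, -0.003]
contact_force: [-9.0, -3.8, 0.7]
gripper_width: 0.194
theta 4.686 R 53.9 F_out -8.91 F_resist 4.13 fz 0.7 z 0.1568 w 0.194
theta 4.860 R 53.9 F_out -7.01 F_resist 4.37 fz 0.0 z 0.1567 w 0.195
theta 5.031 R 53.9 F_out -8.13 F_resist 4.53 fz 0.2 z 0.1566 w 0.191
theta 5.201 R 53.9 F_out -6.32 F_resist 4.08 fz -0.1 z 0.1565 w 0.199
```

```bash
python3 -m pendant '[[[0,0,0,0.0076,-0.0376,-0.0006,0],[0,0,0,0,0,0,0]]]' >/dev/null && python3 est.py && python3 -m pendant '[[[0,0,0,0.0009,-0.0383,-0.0006,0],[0,0,0,0,0,0,0]]]' >/dev/null && python3 est.py && python3 -m pendant '[[[0,0,0,-0.0057,-0.0379,-0.0006,0],[0,0,0,0,0,0,0]]]' >/dev/null && python3 est.py && python3 -m pendant '[[[0,0,0,-0.0122,-0.0363,-0.0006,0],[0,0,0,0,0,0,0]]]' >/dev/null && python3 est.py && python3 -m pendant '[[[0,0,0,-0.0184,-0.0337,-0.0006,0],[0,0,0,0,0,0,0]]]' >/dev/null && python3 est.py && python3 -m pendant '[[[0,0,0,-0.0239,-0.03,-0.0006,0],[0,0,0,0,0,0,0]]]' >/dev/null && python3 est.py
```

```text
theta 5.374 R 54.0 F_out -6.55 F_resist 4.20 fz -1.5 z 0.1564 w 0.192
theta 5.547 R 54.1 F_out -4.17 F_resist 4.07 fz -2.2 z 0.1563 w 0.193
theta 5.726 R 54.3 F_out -3.71 F_resist 4.76 fz -2.7 z 0.1562 w 0.190
theta 5.907 R 54.5 F_out -2.69 F_resist 4.23 fz -3.5 z 0.1561 w 0.193
theta 6.088 R 54.8 F_out -2.24 F_resist 4.47 fz -4.2 z 0.1559 w 0.195
theta 6.268 R 55.1 F_out -1.39 F_resist 5.05 fz -3.3 z 0.1558 w 0.193
```

No stop yet by a full turn of the knob, so a third quarter back, then on again, feeling for it.

```bash
python3 -m pendant '[[[0,0,0,0.0239,0.03,0.0006,0],[0,0,0,0.0184,0.0337,0.0006,0],[0,0,0,0.0122,0.0363,0.0006,0],[0,0,0,0.0057,0.0379,0.0006,0],[0,0,0,-0.0009,0.0383,0.0006,0],[0,0,0,-0.0076,0.0376,0.0006,0],[0,0,0,-0.014,0.0357,0.0006,0],[0,0,0,-0.02,0.0327,0.0006,0],[0,0,0,-0.0253,0.0288,0.0006,0],[0,0,0,0,0,0,0]]]' >/dev/null && python3 est.py && python3 -m pendant '[[[0,0,0,0.0253,-0.0288,-0.001,0],[0,0,0,0.02,-0.0327,-0.001,0],[0,0,0,0.014,-0.0357,-0.001,0],[0,0,0,0.0076,-0.0376,-0.001,0],[0,0,0,0.0009,-0.0383,-0.001,0],[0,0,0,-0.0057,-0.0379,-0.001,0],[0,0,0,-0.0122,-0.0363,-0.0006,0],[0,0,0,-0.0184,-0.0337,-0.0006,0],[0,0,0,0,0,0,0]]]' >/dev/null && python3 est.py && python3 -m pendant '[[[0,0,0,-0.0239,-0.03,-0.0006,0],[0,0,0,0,0,0,0]]]' && python3 est.py && python3 -m pendant '[[[0,0,0,-0.0288,-0.0253,-0.0006,0],[0,0,0,0,0,0,0]]]' >/dev/null && python3 est.py
```

```text
theta 4.734 R 53.7 F_out -7.00 F_resist -3.35 fz 0.6 z 0.1566 w 0.193
theta 6.085 R 54.9 F_out -1.96 F_resist 4.53 fz 2.4 z 0.1558 w 0.196
time: 25.68
tool_pos: [0.539, 0.1786, 0.1556]
tool_rot: [-0.0, 0.919, 0.394, 0.002]
contact_force: [1.5, 4.1, 1.5]
gripper_width: 0.192
theta 6.261 R 55.2 F_out -1.63 F_resist 4.02 fz 1.5 z 0.1556 w 0.192
theta 0.158 R 55.4 F_out -1.09 F_resist 4.45 fz 4.4 z 0.1555 w 0.194
```

```bash
python3 -m pendant '[[[0,0,0,-0.0327,-0.02,-0.0006,0],[0,0,0,0,0,0,0]]]' >/dev/null && python3 est.py && python3 -m pendant '[[[0,0,0,-0.0357,-0.014,-0.0006,0],[0,0,0,0,0,0,0]]]' >/dev/null && python3 est.py && python3 -m pendant '[[[0,0,0,-0.0376,-0.0076,-0.0006,0],[0,0,0,0,0,0,0]]]' >/dev/null && python3 est.py && python3 -m pendant '[[[0,0,0,-0.0383,-0.0009,-0.0006,0],[0,0,0,0,0,0,0]]]' >/dev/null && python3 est.py && python3 -m pendant '[[[0,0,0,-0.0379,0.0057,-0.0006,0],[0,0,0,0,0,0,0]]]' >/dev/null && python3 est.py && python3 -m pendant '[[[0,0,0,-0.0363,0.0122,-0.0006,0],[0,0,0,0,0,0,0]]]' >/dev/null && python3 est.py
```

```text
theta 0.323 R 55.5 F_out -1.41 F_resist 7.59 fz 2.4 z 0.1554 w 0.195
```

The resistance jumped to 7.6 N, so the stop is at about 6.33 rad. I'll press half a step more to confirm and hold.

```bash
python3 -m pendant '[[[0,0,0,-0.017,-0.0085,-0.0003,0],[0,0,0,0,0,0,0],[0,0,0,0,0,0,0],[0,0,0,0,0,0,0]]]'; python3 est.py
```

```text
time: 26.68
tool_pos: [0.5206, 0.1649, 0.1555]
tool_rot: [0.001, 0.919, 0.394, 0.003]
contact_force: [7.6, 3.5, 2.2]
gripper_width: 0.196
theta 0.395 R 55.6 F_out -0.18 F_resist 8.38 fz 2.2 z 0.1555 w 0.196
```

```bash
python3 -m pendant '[[[0,0,0,0.017,0.0085,0,0],[0,0,0,0.015,0.009,0,0],[0,0,0,0.014,0.0085,0,0],[0,0,0,0,0,0,0],[0,0,0,0,0,0,0]]]'; python3 est.py
```

```text
time: 27.3
tool_pos: [0.5306, 0.171, 0.1554]
tool_rot: [0.0, 0.919, 0.394, 0.001]
contact_force: [1.4, 2.5, 6.4]
gripper_width: 0.196
theta 0.183 R 55.3 F_out -1.20 F_resist 2.57 fz 6.4 z 0.1554 w 0.196
```

```bash
python3 -m pendant '[[[0,0,0,0,0,0,0.5],[0,0,0,0,0,0,0.5],[0,0,0,0,0,0,0.5],[0,0,0,0,0,0,0.5],[0,0,0,0,0,0.03,0.5],[0,0,0,0,0,0.08,0.5],[0,0,0,0,0,0.12,0.5],[0,0,0,0,0,0.12,0.5],[0,0,0,0,0,0.05,0.5],[0,0,0,0,0,0,0.5],[0,0,0,0,0,0,0.5]]]'
python3 - <<'E'
from h import *
d=grab('wrist');e=grab('scene')
for z in (.188,):
  for t in (6.33,6.1,6.4): print(t,proj(d,np.array([.4975+.055*np.cos(-.7614-t),.2152+.055*np.sin(-.7614-t),z])))
im=np.hstack([d['frame'][100:384,110:410],cv2.resize(e['frame'][170:312,100:350],None,fx=2,fy=2,interpolation=cv2.INTER_CUBIC)]);print(im.shape);cv2.imwrite('pics/end.png',im)
E
```

```text
time: 28.68
tool_pos: [0.5289, 0.1706, 0.2526]
tool_rot: [-0.0, 0.919, 0.394, -0.001]
contact_force: [0.7, -0.1, 0.3]
gripper_width: 0.5
6.33 (np.float64(268.1126254230839), np.float64(206.1029186535225))
6.1 (np.float64(287.29341042746), np.float64(204.8798711480104))
6.4 (np.float64(262.28037976809617), np.float64(205.65885645889298))
(284, 800, 3)
```

View pics/end.png

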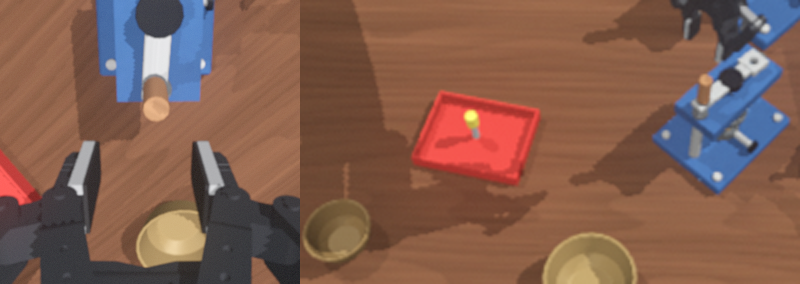

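The knob sits at wrist pixel (265,205), which is about 6.36 rad, so it stayed at the stop. The pin is in the tray, the gripper is clear and the bowls are in place.

```bash
python3 -c "
from plant import manip
print(manip.job_done())"
```

```text
the job is handed in; nothing more can be done
None
```

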